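# Pin the sliding pot shelf into line with a tapered drift

### The job

Draw the orange-handled tapered drift pin out of its wooden stand and push it down through the hole in the pot shelf's steel strap and the offset hole in the bracket under it, so that its taper pulls the shelf into line, until its collar sits flush on the strap; leave it there, let go. Push gently and never force it: let the pin follow the holes, let the pin rather than the gripper move the shelf, and leave the dibber, the pots and everything else undisturbed.

Things in the scene. Friction and masses are not known exactly. Their poses are not given: they have to be found in the camera images.
- pin_handle (a point): Centre of the orange square handle (22 x 22 mm in plan, 55 mm tall) of the steel drift pin; x and y axes square to the handle's sides, z up along the pin. Pin, 160 g: the handle stands on a round steel collar 34 mm across and 7 mm thick, whose flat underside lies 34.5 mm below this point; below the collar a straight shank 18 mm across runs 21 mm down, then tapers evenly over 46 mm to a flat tip 5 mm across, 67 mm below the collar's underside.
- pin_collar (a point): Centre of the underside of the pin's collar, on the pin's axis; z up along the pin.
- pin_tip (a point): Centre of the pin's tip, 67 mm below the underside of the collar.
- stand_hole (a point): Mouth of the stand's hole, 23 mm across, in which the pin hangs at the start, collar resting on the stand's top 80 mm above the table; y axis along the stand (70 x 150 mm, fixed). A wooden dibber with a round dark handle 53 mm tall hangs in a like hole 80 mm along +y. The pin's handle is square to the stand to within 0.1 rad: grip it with the fingers closing along the stand's x axis, well above the collar, and draw it 70 mm straight up.
- strap_hole (a point): Centre of the upper mouth of the hole (19.5 mm across, through 8 mm of steel, mouth chamfered 1.5 mm) in the bright strap of the pot shelf, 94 mm above the table. z up; x axis along the direction in which the shelf slides, pointing from the hole to its wooden boards. The strap is 50 mm wide and reaches 35 mm from the hole in -x; the boards, carrying a planter, begin 81 mm away in +x, top 106 mm up.
- bracket: Dark steel bracket with wooden runners, fixed; origin on the table under the strap's hole as it starts, axes as strap_hole. 1 mm under the strap is its plate (8 mm thick, top at 85 mm) with a like chamfered 19.5 mm hole, open below, 7.5 to 10 mm off the strap's hole along x, to +x or -x: not measured, seen only as a crescent through the strap's hole, to be found by feel. It stays put.
- shelf: The sliding shelf, strap and boards together; origin at table height under the strap's hole. Slides only along x, up to 14 mm either way, no spring; takes about 6 N to slide, so working the taper down takes some 5 to 20 N, and the pin must be free to shift sideways onto the fixed hole. Strap and bracket bend if the pin is ever pressed against them with more than 30 N.

How it is judged (in metres and radians):
On the way, in this order (a step that is already met when the one before it is completed fails the run):
1. the pin is drawn clear of the stand (its tip above the stand's top) (height (world z) of pin_tip above 0.084 m), for 0.1 s.
2. the pin's tip has passed through the strap's hole and the bracket's hole (height (world z) of pin_tip below 0.075 m and horizontal distance between pin_tip and strap_hole below 0.01 m), for 0.05 s.
At the end, for the whole second after the job is handed in: The pin stands upright (within 0.07 rad) through both holes, at rest and let go, its collar flush on the strap (within 2 mm), collar and tip within 3 and 6 mm of the strap hole's axis; the shelf has shifted by more than 4 mm, so the holes are in line (distance of strap_hole from where it was at the start of the episode above 0.004 m and z of pin_collar in the frame of strap_hole between -0.003 and 0.002 m and horizontal distance between pin_collar and strap_hole below 0.003 m and horizontal distance between pin_tip and strap_hole below 0.006 m and angle between pin_handle's own z axis and vertical below 0.07 rad and linear speed of pin below 0.01 m/s); the robot touches nothing.
It fails at once if the pin is pressed against the strap or the bracket with more than 30 N (contact force between pin and shelf above 30 N or contact force between pin and anchor above 30 N).
It fails at once if the robot itself presses on the shelf (contact force between any of the fingers, the arm and shelf above 3 N).
It fails at once if the dibber, the planter or another bystander is disturbed (15 mm; planter 25 mm) (distance of any of dibber, tin, pots_a, pots_b, pots_c, spray, handbrush from where it was at the start of the episode above 0.015 m or distance of planter from where it was at the start of the episode above 0.025 m).
It also fails if it takes over 72 s, if anything falls off the work surface, if the arm or the gripper's body presses on something with over 40 N, if the wrist force passes 120 N, or if a joint passes its speed limit or range.

### The arm

A 6-joint arm with a two-finger parallel gripper is mounted at the origin on the work surface. World frame = base frame: x ahead of the robot, y to its left, z up, the work surface at z = 0. Lengths are in mm, angles in rad, forces in N, time in s.
With the tool pointing down it reaches from about 325 to 775 mm from the base axis. Payload 5.5 kg.
Tool frame: the origin (TCP) lies between the finger pads; the fingertips stand 25 mm ahead of it and the grasp point (between the pads) lies 6 mm ahead of it; z points along the fingers, y is the direction in which the jaws open and shut (so a half turn about z gives the same grasp; the last joint's range is limited). The gripper opens to 85 mm and grips with 20 to 120 N. Pads are 22 mm wide; open, the fingers measure 114 mm over their backs; the gripper's body (76 mm by 85 mm) begins 54 mm behind the grasp point. The pads swing forward as they close: fully open they stand 13 mm farther back than shut.
Start: joints at [1.179, 0.091, 1.231, -0, 1.82, -0.057], TCP at [197.153, 566.699, 256.275] pointing down, gripper open.
Joint ranges: [-2.87, 2.87], [-0.86, 2.18], [0.17, 2.46], [-1.51, 4.65], [0.06, 2.69], [-2.65, 2.65]. Speed limits (rad/s): [2.57, 2.57, 3.01, 3.14, 3.14, 3.14].

### API

Orientations are given as a rotation vector (axis times angle).
In Python, from rig import get_state, read_camera, camera_model, finish_job gives the robot as it stands.
- The arm moves only by the tool move_arm, never from a script. Its argument "rows" is a list of rows, each an object of numbers: "wx", "wy", "wz": the turn, a rotation vector about the tool's x, y, z in rad; "x", "y", "z": the shift along the tool's x, y, z in mm; "hand": the closure, from 0 (fully open) to 1 (shut). A call has exactly 5 rows; each row shifts and turns the pose as measured when the row begins, along the tool's axes as they then stand; what a row does not reach is not made up. A row lasts 1/12 s, in which the tool goes at most 41.7 mm and 7.16 degrees, less where a joint would pass 70% of its speed; a pose out of reach is approached as far as the arm can. A call is refused whole if a number of a shift passes 41.7 or a number of a turn 0.125, either way. A call with a gripper value outside its range is refused whole. The fingers move at their own pace and stop on an object; "newtons" is the grip in N (left out, the last holds). Time passes only in rows, so rows that do not move let the fingers close, or fill a call up. It gives the time, the measured TCP pose, the force and the opening at its end, in the units of the state.
- get_state(): the state, without advancing time (a new reading comes with each control period).
- read_camera(name): name is "side" or "top" or "wrist"; returns (picture, depth): 400x640x3 uint8, red, green, blue; 400x640 float32, mm along the optical axis (not along the pixel's ray), 0 where there is no reading.
- camera_model(name): a dict with "fx", "fy", "cx", "cy" (pixels), "dist" ([k1, k2, p1, p2, k3] as OpenCV has them; the pictures are not rectified), "rvec" (rotation vector, rad) and "tvec" (3), from world to camera coordinates, as OpenCV has them. Camera axes: x right, y down, z forward; pixel columns grow to the right and rows downward; lengths in mm; the calibration is good to about 2 mm. A picture is of the moment at which its call begins: read the wrist's pose just before it. camera_model takes no time and is no camera call; for the wrist camera it gives the pose at the moment of the call.
- finish_job(): hands the job in, once; it reports no verdict.
The state is a dict: "time": time; "joints": joint angles; "dq": joint speeds; "joint_torque": joint torques, N m; "tcp_pos": TCP position; "eef_rot": TCP orientation; "wrist_force": force on the tool from outside, world axes, zero at the start; "wrist_torque": the same for the moment, N m; "opening": opening from 0.0 (shut) to 1.0 (fully open).
Only numpy, scipy, OpenCV 4.12 (cv2) and the standard library are available. Lean on these libraries where they do the work, as an engineer would, in place of code of your own. Each camera call takes 0.05 s, during which the arm holds its last target. There are 200 camera calls.

## Working session

There is one attempt and no reset: what is moved stays moved. The work goes in short steps, Python scripts to look and compute and a tool call to move; the robot and the scene stay as the last step left them, time stands still between calls to the robot, and variables do not carry over. Pictures are saved under pics/ and viewed, about 8 in all and at most 12, crops included, and the job is handed in when it is done.

Besides the shell and the picture viewer there is one more tool, called after "Call:" by a JSON object that holds its "method" and its "body", one argument or row to a line. move_arm: Moves the arm, as the interface text tells. Its arguments: {"type":"object","properties":{"rows":{"type":"array"},"newtons":{"type":"number"}},"required":["rows"]}

```bash
ls; mkdir -p pics
python3 - <<'E'
from rig import *
import cv2,numpy as np
s=get_state();print(s)
ims=[]
for n in ['top','side']:
    p,d=read_camera(n);np.save(f'pics/{n}_d.npy',d);cv2.imwrite(f'pics/{n}0.png',p[:,:,::-1]);ims.append(p)
    print(n,camera_model(n))
E
```

```text
pics
{'time': 0.0, 'joints': array([ 1.17928720e+00,  9.18592012e-02,  1.23192076e+00, -3.39113575e-05,
        1.81977007e+00, -5.67001891e-02]), 'dq': array([ 0.0003188 , -0.00107154, -0.0003276 ,  0.0007799 , -0.00128998,
        0.00033187]), 'joint_torque': array([-2.28772435e-03, -4.58731949e+01, -4.18023062e+01, -2.46474910e-04,
        1.18087587e-02,  3.64199150e-05]), 'tcp_pos': array([197.0751043 , 566.46247231, 255.13090732]), 'eef_rot': array([-5.23409192e-01, -3.09727405e+00,  3.00885381e-03]), 'wrist_force': array([ 0.1900918 , -0.44988204, -0.01676058]), 'wrist_torque': array([-0.02812586,  0.02696681,  0.03583992]), 'opening': 1.0010242879172118}
top {'fx': 470.3317974945732, 'fy': 470.3317974945732, 'cx': 314.3225420568878, 'cy': 200.58317298709164, 'dist': array([0.0173472, 0.       , 0.       , 0.       , 0.       ]), 'rvec': array([ 2.1636815 , -2.14227306,  0.14985628]), 'tvec': array([ -46.56556856,  505.67956738, 1008.51057791])}
side {'fx': 436.91654868508505, 'fy': 436.91654868508505, 'cx': 318.15927178054875, 'cy': 199.61680130657803, 'dist': array([-0.09480414,  0.        ,  0.        ,  0.        ,  0.        ]), 'rvec': array([ 0.22872757, -2.70804451,  1.46188943]), 'tvec': array([486.61344109, 174.06861401, 928.43033637])}
```

View pics/top0.png

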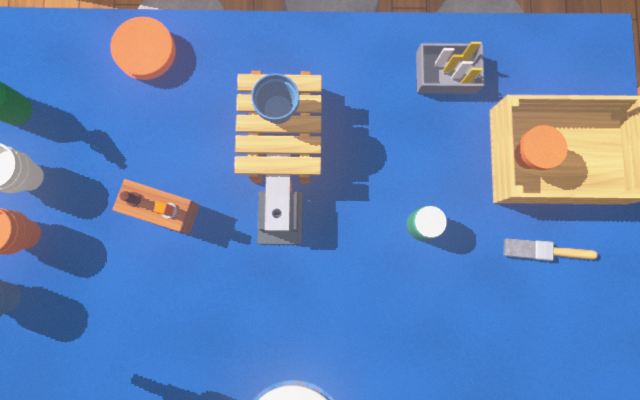

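View pics/side0.png

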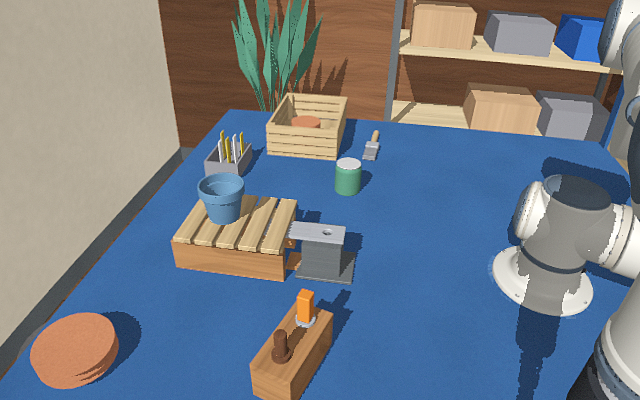

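Top view: the orange handle is at about (163,209), the dibber at (131,199), and the strap hole at (277,213), with the boards up-image (+x of the world). The side view shows the same layout.

```bash
cat > h.py <<'E'
from rig import *
import cv2,numpy as np
from scipy.spatial.transform import Rotation as R
def cast(m,uv,z):
    K=np.array([[m['fx'],0,m['cx']],[0,m['fy'],m['cy']],[0,0,1]])
    n=cv2.undistortPoints(np.float64(uv).reshape(-1,1,2),K,m['dist']).reshape(-1,2)
    Rm=R.from_rotvec(m['rvec']).as_matrix();c=-Rm.T@m['tvec']
    d=np.c_[n,np.ones(len(n))]@Rm
    return c+d*((z-c[2])/d[:,2])[:,None]
def proj(m,P):
    K=np.array([[m['fx'],0,m['cx']],[0,m['fy'],m['cy']],[0,0,1]])
    return cv2.projectPoints(np.float64(P).reshape(-1,1,3),m['rvec'],m['tvec'],K,m['dist'])[0].reshape(-1,2)
E
python3 - <<'E'
from h import *
m=camera_model('top');p=cv2.imread('pics/top0.png');d=np.load('pics/top_d.npy')
big=cv2.resize(p[165:255,100:320],None,fx=3.6,fy=3.6,interpolation=cv2.INTER_CUBIC);cv2.imwrite('pics/crop.png',big)
h=cv2.cvtColor(p,cv2.COLOR_BGR2HSV);print(h[209,160],h[200,150],h[213,277],h[195,277])
# orange handle
k=((h[...,0]>8)&(h[...,0]<20)&(h[...,1]>200)&(h[...,2]>200)).astype(np.uint8);k[:180]=0;k[240:]=0;k[:,:120]=0;k[:,200:]=0
ys,xs=np.nonzero(k);print('orange',len(xs),xs.min(),xs.max(),ys.min(),ys.max(),xs.mean(),ys.mean())
print('pt z142',cast(m,[[xs.mean(),ys.mean()]],142))
# strap: bright
k=((h[...,1]<60)&(h[...,2]>150)).astype(np.uint8);k[:165]=0;k[240:]=0;k[:,:255]=0;k[:,310:]=0
c=max(cv2.findContours(k,0,2)[0],key=cv2.contourArea);b=cv2.boxPoints(cv2.minAreaRect(c));print('strap',b.tolist(),cast(m,b,94).round(1).tolist())
k2=np.zeros_like(k);cv2.drawContours(k2,[c],0,1,-1);k2=cv2.erode(k2,np.ones((3,3)))
g=p.max(2);hole=(k2>0)&(g<120);ys,xs=np.nonzero(hole);print('hole',len(xs),xs.mean(),ys.mean(),cast(m,[[xs.mean(),ys.mean()]],94))
# stand
k=((h[...,0]<14)&(h[...,1]>90)&(h[...,2]>70)).astype(np.uint8);k[:170]=0;k[240:]=0;k[:,:105]=0;k[:,205:]=0
c=max(cv2.findContours(k,0,2)[0],key=cv2.contourArea);b=cv2.boxPoints(cv2.minAreaRect(c));print('stand',b.tolist(),cast(m,b,80).round(1).tolist())
E
```

```text
[ 19 199 247] [ 11 130 217] [129  37  89] [129   8 230]
orange 4 155 159 205 210 157.25 208.25
pt z142 [[472.99815555 268.89362159 142.        ]]
strap [[258.0, 175.0], [289.0, 175.0], [289.0, 230.0], [258.0, 230.0]] [[551.1, 77.6, 94.0], [551.8, 12.5, 94.0], [436.0, 10.5, 94.0], [435.3, 74.6, 94.0]]
hole 37 276.2432432432432 212.59459459459458 [[471.95742531  37.64473592  94.        ]]
stand [[112.59689331054688, 209.23170471191406], [122.75515747070312, 178.1925811767578], [190.5321044921875, 200.37413024902344], [180.37384033203125, 231.4132537841797]] [[477.2, 382.7, 80.0], [543.7, 365.8, 80.0], [497.7, 220.4, 80.0], [431.8, 238.6, 80.0]]
```

View pics/crop.png

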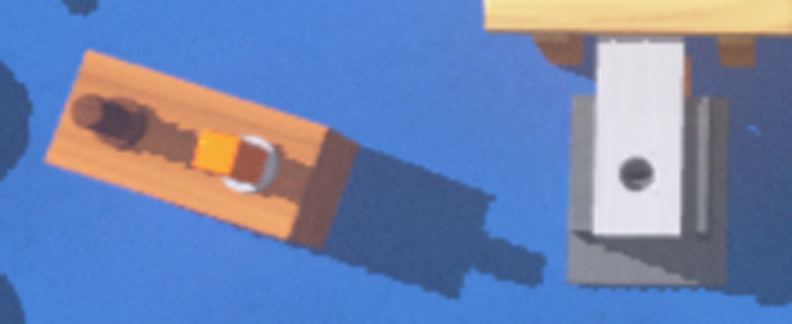

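The crop shows the handle's top face centred at about crop (215,152), the stand top's corners at (88,50), (330,128), (290,240), (45,160), and the strap hole at (637,174).

Run:
```python
from h import *
m=camera_model('top')
f=lambda a:np.array(a)/3.6+[100-.4,165-.4]
print('handle top',cast(m,f([[215,152]]),142))
q=cast(m,f([[88,50],[330,128],[290,240],[45,160]]),80);print('stand',q.round(1).tolist())
print('sizes',[np.linalg.norm(q[i]-q[(i+1)%4]).round(1) for i in range(4)])
c=q.mean(0);v=(q[0]+q[3]-q[1]-q[2])[:2];v/=np.linalg.norm(v);print('c',c,'ydir',v,np.degrees(np.arctan2(v[1],v[0])))
print('collar in stand?',c[:2]-40*v, c[:2]+40*v)
print('dibber top',cast(m,f([[88,111]]),133))
print('hole',cast(m,f([[637,174]]),94))
e=cast(m,f([[595,235],[682,235],[597,42],[684,42]]),94);print(e.round(1).tolist())
s=get_state();Rt=R.from_rotvec(s['eef_rot']).as_matrix();print(Rt.round(3));print(camera_model('wrist'))
```

```text
handle top [[475.87876788 264.97544797 142.        ]]
stand [[543.1, 363.0, 80.0], [498.2, 218.8, 80.0], [432.1, 239.1, 80.0], [477.6, 383.8, 80.0]]
sizes [np.float64(151.1), np.float64(69.0), np.float64(151.7), np.float64(68.7)]
c [487.74836676 301.18558973  80.        ] ydir [0.29855528 0.95439234] 72.62914948832751
collar in stand? [475.80615558 263.00989599] [499.69057793 339.36128346]
dibber top [[499.18057707 339.30735535 133.        ]]
hole [[471.25491108  37.00370183  94.        ]]
[[435.7, 60.4, 94.0], [436.2, 10.4, 94.0], [548.5, 61.9, 94.0], [549.1, 11.1, 94.0]]
[[-0.944  0.329 -0.001]
 [ 0.329  0.944 -0.002]
 [ 0.    -0.002 -1.   ]]
{'fx': 312.7694612591275, 'fy': 312.7694612591275, 'cx': 321.04649178994066, 'cy': 198.22759345299303, 'dist': array([0.01881235, 0.        , 0.        , 0.        , 0.        ]), 'rvec': array([-2.3334955 , -1.65947296, -0.26964787]), 'tvec': array([-600.21699203,  -42.36117763,  380.42638727])}
```

Call:
{"method": "move_arm", "body": {
  "rows": [
    {"x": -34, "y": -18},
    {"x": -34, "y": -18},
    {"x": -34, "y": -18},
    {"x": -34, "y": -18},
    {"x": -34, "y": -18}
  ],
  "newtons": 40
}}

```text
$.rows[0]: bad value
```

Call:
{"method": "move_arm", "body": {
  "rows": [
    {"x": -34, "y": -18},
    {"x": -34, "y": -18},
    {"x": -34, "y": -18},
    {"x": -20, "y": -10},
    {"wz": 0.12}
  ]
}}

```text
$.rows[0]: bad value
```

Call:
{"method": "move_arm", "body": {
  "rows": [
    {"wz": 0.12},
    {"wz": 0.12},
    {"wz": 0.12},
    {"wz": 0.12},
    {"wz": 0.12}
  ]
}}

```text
$.rows[0]: bad value
```

Call:
{"method": "move_arm", "body": {
  "rows": [
    {"wz": 0.12},
    {"wz": 0.12},
    {"wz": 0.12},
    {"wz": 0.12},
    {"wz": 0.12}
  ]
}}

```text
$.rows[0]: bad value
```

```bash
cat >> h.py <<'E'
def togo(P,yaw=None):
    s=get_state();Rt=R.from_rotvec(s['eef_rot']).as_matrix()
    print('t',round(s['time'],2),'tcp',s['tcp_pos'].round(1),'F',s['wrist_force'].round(1),'open',round(s['opening'],2))
    y=np.degrees(np.arctan2(Rt[1,1],Rt[0,1]));print('yaw y',y,'tool z',Rt[:,2].round(4),'go',(Rt.T@(np.array(P)-s['tcp_pos'])).round(1))
    if yaw is not None:
        t=np.radians(yaw);Y=np.array([np.cos(t),np.sin(t),0]);Z=np.array([0,0,-1.]);D=np.c_[np.cross(Y,Z),Y,Z]
        print('turn',R.from_matrix(Rt.T@D).as_rotvec().round(4))
E
python3 - <<'E'
from h import *
togo([475.8,264,255],-17.4)
m=camera_model('wrist');p,d=read_camera('wrist');cv2.imwrite('pics/w1.png',p[:,:,::-1])
print(m); print(proj(m,[[475.8,264,142],[475.8,264,87]]))
E
```

```text
t 0.1 tcp [197.1 566.5 255.2] F [ 0.3 -0.6  0.2] open 1.0
yaw y 70.81605179869794 tool z [-7.0e-04 -1.7e-03 -1.0e+00] go [-362.6 -194.1    0.5]
turn [-1.5000e-03  1.3000e-03  1.5397e+00]
{'fx': 312.7694612591275, 'fy': 312.7694612591275, 'cx': 321.04649178994066, 'cy': 198.22759345299303, 'dist': array([0.01881235, 0.        , 0.        , 0.        , 0.        ]), 'rvec': array([-2.3334955 , -1.65947296, -0.26964787]), 'tvec': array([-600.21699203,  -42.36117763,  380.42638727])}
[[148.32944416 505.75911106]
 [171.20144635 451.67001996]]
```

View pics/w1.png

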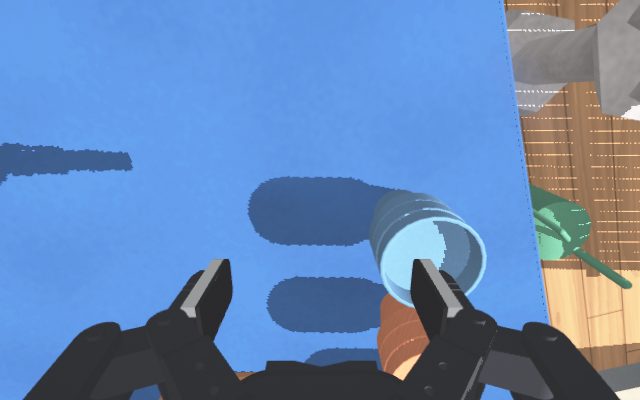

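The rows need all keys. The picture was taken from the start pose: pot stacks stand near the fingers, so I rise first.

Call:
{"method": "move_arm", "body": {
  "rows": [
    {"wx": 0, "wy": 0, "wz": 0, "x": 0, "y": 0, "z": -30, "hand": 0},
    {"wx": 0, "wy": 0, "wz": 0, "x": 0, "y": 0, "z": -30, "hand": 0},
    {"wx": 0, "wy": 0, "wz": 0, "x": -20, "y": -20, "z": -10, "hand": 0},
    {"wx": 0, "wy": 0, "wz": 0, "x": -30, "y": -20, "z": 0, "hand": 0},
    {"wx": 0, "wy": 0, "wz": 0, "x": -34, "y": -18, "z": 0, "hand": 0}
  ],
  "newtons": 40
}}

```text
time: 0.57
tcp_pos: [254.1, 485.6, 320.7]
eef_rot: [-0.507, -3.095, 0.022]
wrist_force: [0.6, 0.3, 1.0]
opening: 1.0
```

Call:
{"method": "move_arm", "body": {
  "rows": [
    {"wx": 0, "wy": 0, "wz": 0, "x": -34, "y": -18, "z": 0, "hand": 0},
    {"wx": 0, "wy": 0, "wz": 0, "x": -34, "y": -18, "z": 0, "hand": 0},
    {"wx": 0, "wy": 0, "wz": 0, "x": -34, "y": -18, "z": 0, "hand": 0},
    {"wx": 0, "wy": 0, "wz": 0, "x": -34, "y": -18, "z": 0, "hand": 0},
    {"wx": 0, "wy": 0, "wz": 0, "x": -34, "y": -18, "z": 0, "hand": 0}
  ]
}}

```text
time: 0.98
tcp_pos: [390.1, 339.8, 321.2]
eef_rot: [-0.499, -3.096, 0.022]
wrist_force: [-0.0, -0.3, -0.8]
opening: 0.997
```

Call:
{"method": "move_arm", "body": {
  "rows": [
    {"wx": 0, "wy": 0, "wz": 0, "x": -34, "y": -18, "z": 0, "hand": 0},
    {"wx": 0, "wy": 0, "wz": 0, "x": -34, "y": -18, "z": 0, "hand": 0},
    {"wx": 0, "wy": 0, "wz": 0.12, "x": -20, "y": -10, "z": 0, "hand": 0},
    {"wx": 0, "wy": 0, "wz": 0.12, "x": 0, "y": 0, "z": 0, "hand": 0},
    {"wx": 0, "wy": 0, "wz": 0.12, "x": 0, "y": 0, "z": 0, "hand": 0}
  ]
}}

```text
time: 1.4
tcp_pos: [466.5, 257.0, 319.3]
eef_rot: [-1.068, -2.951, 0.029]
wrist_force: [-0.3, 0.5, 0.5]
opening: 1.0
```

Call:
{"method": "move_arm", "body": {
  "rows": [
    {"wx": 0, "wy": 0, "wz": 0.12, "x": 0, "y": 0, "z": 0, "hand": 0},
    {"wx": 0, "wy": 0, "wz": 0.12, "x": 0, "y": 0, "z": 0, "hand": 0},
    {"wx": 0, "wy": 0, "wz": 0.12, "x": 0, "y": 0, "z": 0, "hand": 0},
    {"wx": 0, "wy": 0, "wz": 0.12, "x": 0, "y": 0, "z": 0, "hand": 0},
    {"wx": 0, "wy": 0, "wz": 0.12, "x": 0, "y": 0, "z": 0, "hand": 0}
  ]
}}

```text
time: 1.82
tcp_pos: [467.6, 254.6, 316.8]
eef_rot: [1.922, 2.484, -0.035]
wrist_force: [-0.1, 0.2, -0.1]
opening: 1.0
```

Run:
```python
from h import *
togo([475.8,264,255],-17.4)
```

```text
t 1.82 tcp [467.6 254.6 316.8] F [-0.1  0.2 -0.1] open 1.0
yaw y 14.533507655845867 tool z [-0.0131 -0.0184 -0.9997] go [ 7.9 11.4 61.5]
turn [-0.0128  0.019   0.5574]
```

Call:
{"method": "move_arm", "body": {
  "rows": [
    {"wx": -0.003, "wy": 0.005, "wz": 0.12, "x": 0, "y": 0, "z": 5, "hand": 0},
    {"wx": -0.003, "wy": 0.005, "wz": 0.12, "x": 0, "y": 0, "z": 10, "hand": 0},
    {"wx": -0.003, "wy": 0.005, "wz": 0.12, "x": 0, "y": 0, "z": 15, "hand": 0},
    {"wx": -0.003, "wy": 0.005, "wz": 0.12, "x": 0, "y": 0, "z": 15, "hand": 0},
    {"wx": 0, "wy": 0, "wz": 0.08, "x": 0, "y": 0, "z": 15, "hand": 0}
  ]
}}

```text
time: 2.23
tcp_pos: [468.1, 254.6, 257.5]
eef_rot: [-2.557, -1.823, -0.008]
wrist_force: [-0.5, 0.2, -0.3]
opening: 0.999
```

Run:
```python
from h import *
togo([475.8,264,255],-17.4)
m=camera_model('wrist');p,d=read_camera('wrist');cv2.imwrite('pics/w2.png',p[:,:,::-1]);np.save('pics/w2.npy',d)
np.savez('pics/w2m.npz',**m); print(proj(m,[[475.8,264,142],[475.8,264,87]]))
```

```text
t 2.23 tcp [468.1 254.6 257.5] F [-0.5  0.2 -0.3] open 1.0
yaw y -19.009734273379312 tool z [ 0.0036  0.0042 -1.    ] go [11.4  4.2  2.6]
turn [ 0.0021 -0.0051 -0.0281]
[[325.06515213 190.59272064]
 [324.20971644 173.70217761]]
```

View pics/w2.png

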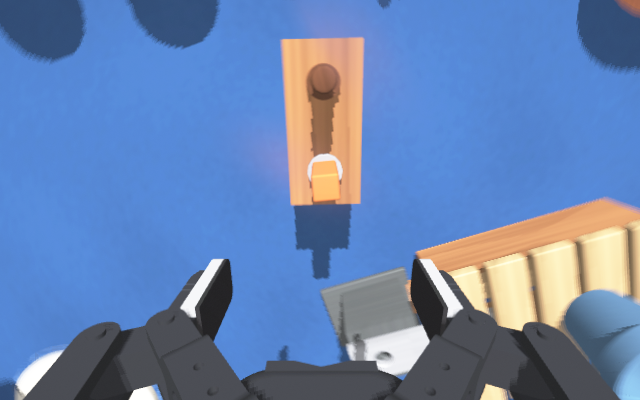

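The handle's top is where predicted (about (325,188)), and the dibber is at (323,80). Now a refinement of the centre and angle.

Run:
```python
from h import *
m=dict(np.load('pics/w2m.npz'));m={k:(v if v.ndim else float(v)) for k,v in m.items()};p=cv2.imread('pics/w2.png')
h=cv2.cvtColor(p,cv2.COLOR_BGR2HSV);print([h[y,325].tolist() for y in range(150,210,4)])
b=p.astype(int);k=((h[...,0]>12)&(h[...,0]<22)&(h[...,1]>150)&(h[...,2]>225)).astype(np.uint8);k[:160]=0;k[205:]=0;k[:,:305]=0;k[:,350:]=0
r=cv2.minAreaRect(max(cv2.findContours(k,0,2)[0],key=cv2.contourArea));print(r)
print(cast(m,[r[0]],142));bx=cast(m,cv2.boxPoints(r),142)[:,:2];print(bx.round(1).tolist())
e=np.diff(bx,axis=0);print(np.linalg.norm(e,axis=1),np.degrees(np.arctan2(e[:,1],e[:,0])))
# stand left/right edge direction
print(cast(m,[[283,39],[291,204],[363,38],[360,203]],80))
```

```text
[[10, 118, 151], [135, 4, 230], [135, 4, 242], [16, 141, 255], [16, 140, 255], [16, 138, 255], [19, 129, 255], [17, 133, 255], [17, 135, 255], [17, 136, 255], [17, 137, 255], [17, 139, 255], [16, 142, 255], [10, 115, 148], [112, 114, 128]]
((316.5, 200.0), (3.0, 0.0), 180.0)
[[466.92692301 258.86980401 142.        ]]
[[468.0, 258.5], [468.0, 258.5], [465.8, 259.3], [465.8, 259.3]]
[0.         2.36395333 0.        ] [  0.         160.94365022   0.        ]
[[480.08514048 384.64524062  80.        ]
 [433.85040937 243.71576254  80.        ]
 [544.46350558 363.28999726  80.        ]
 [499.46040671 222.17226816  80.        ]]
```

Run:
```python
from h import *
m=dict(np.load('pics/w2m.npz'));m={k:(v if v.ndim else float(v)) for k,v in m.items()};p=cv2.imread('pics/w2.png')
h=cv2.cvtColor(p,cv2.COLOR_BGR2HSV);d=np.load('pics/w2.npy')
k=((h[...,0]>12)&(h[...,0]<22)&(h[...,1]>120)&(h[...,2]>245)).astype(np.uint8);k[:150]=0;k[205:]=0;k[:,:305]=0;k[:,350:]=0
for y in range(160,204,3):
    x=np.nonzero(k[y])[0];print(y,(x.min(),x.max(),x.mean()) if len(x) else None,d[y,325],h[y,325])
```

```text
160 None 292.77344 [  6  22 248]
163 (np.int64(313), np.int64(335), np.float64(324.0)) 283.1333 [ 16 140 255]
166 (np.int64(313), np.int64(335), np.float64(324.0)) 269.88876 [ 16 140 255]
169 (np.int64(313), np.int64(336), np.float64(324.5)) 259.65204 [ 16 138 255]
172 (np.int64(312), np.int64(337), np.float64(324.5)) 250.19177 [ 16 139 255]
175 (np.int64(312), np.int64(337), np.float64(322.7857142857143)) 240.62221 [ 22 119 255]
178 (np.int64(312), np.int64(337), np.float64(324.5)) 240.72057 [ 17 133 255]
181 (np.int64(312), np.int64(337), np.float64(324.5)) 241.19505 [ 17 134 255]
184 (np.int64(313), np.int64(338), np.float64(325.5)) 242.14003 [ 17 135 255]
187 (np.int64(313), np.int64(338), np.float64(325.5)) 244.08356 [ 17 136 255]
190 (np.int64(313), np.int64(338), np.float64(325.5)) 243.95084 [ 17 137 255]
193 (np.int64(314), np.int64(339), np.float64(326.5)) 245.3154 [ 17 138 255]
196 (np.int64(314), np.int64(339), np.float64(326.5)) 245.53268 [ 17 140 255]
199 (np.int64(314), np.int64(329), np.float64(321.5)) 246.01569 [ 14 150 254]
202 None 313.063 [ 10 115 148]
```

Run:
```python
from h import *
m=dict(np.load('pics/w2m.npz'));m={k:(v if v.ndim else float(v)) for k,v in m.items()}
q=cast(m,[[325.4,187.2],[324.4,177],[326.5,196]],142);print(q);e=q[1]-q[2];a=np.degrees(np.arctan2(e[1],e[0]));print(a,a-90)
print(cast(m,[[323.3,85]],133))
togo([q[0][0],q[0][1],128],a-90)
```

```text
[[476.9331774  266.52450788 142.        ]
 [478.83250446 274.51067106 142.        ]
 [475.43732629 259.43465858 142.        ]]
77.30849240673575 -12.691507593264248
[[499.66960222 337.8154697  133.        ]]
t 2.28 tcp [467.3 254.3 253.5] F [ 0.1  0.5 -3. ] open 1.0
yaw y -19.196920237070984 tool z [-0.0017  0.0017 -1.    ] go [ 14.6   5.3 125.5]
turn [-0.0021 -0.0012 -0.1135]
```

Call:
{"method": "move_arm", "body": {
  "rows": [
    {"wx": 0, "wy": 0, "wz": -0.09, "x": 13, "y": 5, "z": 0, "hand": 0},
    {"wx": 0, "wy": 0, "wz": 0, "x": 0, "y": 0, "z": 15, "hand": 0},
    {"wx": 0, "wy": 0, "wz": 0, "x": 0, "y": 0, "z": 20, "hand": 0},
    {"wx": 0, "wy": 0, "wz": 0, "x": 0, "y": 0, "z": 20, "hand": 0},
    {"wx": 0, "wy": 0, "wz": 0, "x": 0, "y": 0, "z": 10, "hand": 0}
  ]
}}

```text
time: 2.7
tcp_pos: [476.6, 265.4, 188.0]
eef_rot: [-2.461, -1.95, -0.001]
wrist_force: [0.3, -0.1, -0.2]
opening: 1.001
```

Run:
```python
from h import *
togo([476.4,265.6,128],-14)
```

```text
t 2.7 tcp [476.6 265.4 188. ] F [ 0.3 -0.1 -0.2] open 1.0
yaw y -13.221899879471884 tool z [-9.e-04  2.e-03 -1.e+00] go [ 0.  -0.2 60. ]
turn [-0.0013 -0.0017  0.0136]
```

Call:
{"method": "move_arm", "body": {
  "rows": [
    {"wx": 0, "wy": 0, "wz": 0, "x": 0, "y": 0, "z": 15, "hand": 0},
    {"wx": 0, "wy": 0, "wz": 0, "x": 0, "y": 0, "z": 20, "hand": 0},
    {"wx": 0, "wy": 0, "wz": 0, "x": 0, "y": 0, "z": 15, "hand": 0},
    {"wx": 0, "wy": 0, "wz": 0, "x": 0, "y": 0, "z": 6, "hand": 0},
    {"wx": 0, "wy": 0, "wz": 0, "x": 0, "y": 0, "z": 0, "hand": 0}
  ]
}}

```text
time: 3.12
tcp_pos: [475.8, 265.2, 128.6]
eef_rot: [-2.452, -1.959, 0.005]
wrist_force: [-0.8, -0.1, 1.2]
opening: 1.003
```

Run:
```python
from h import *
togo([476.4,265.6,128],-14)
```

```text
t 3.12 tcp [475.8 265.2 128.6] F [-0.8 -0.1  1.2] open 1.0
yaw y -12.770042820341374 tool z [-4.3e-03  3.0e-04 -1.0e+00] go [0.6 0.5 0.6]
turn [-0.0042  0.0007  0.0215]
```

Call:
{"method": "move_arm", "body": {
  "rows": [
    {"wx": -0.004, "wy": 0, "wz": 0, "x": 0, "y": 0.5, "z": 0, "hand": 0.3},
    {"wx": 0, "wy": 0, "wz": 0, "x": 0, "y": 0, "z": 0, "hand": 0.6},
    {"wx": 0, "wy": 0, "wz": 0, "x": 0, "y": 0, "z": 0, "hand": 1},
    {"wx": 0, "wy": 0, "wz": 0, "x": 0, "y": 0, "z": 0, "hand": 1},
    {"wx": 0, "wy": 0, "wz": 0, "x": 0, "y": 0, "z": 0, "hand": 1}
  ],
  "newtons": 40
}}

```text
time: 3.53
tcp_pos: [477.8, 265.8, 133.5]
eef_rot: [2.452, 1.962, 0.008]
wrist_force: [-4.1, 0.0, 3.1]
opening: 0.298
```

Call:
{"method": "move_arm", "body": {
  "rows": [
    {"wx": 0, "wy": 0, "wz": 0, "x": 0, "y": 0, "z": 0, "hand": 1},
    {"wx": 0, "wy": 0, "wz": 0, "x": 0, "y": 0, "z": 0, "hand": 1},
    {"wx": 0, "wy": 0, "wz": 0, "x": 0, "y": 0, "z": 0, "hand": 1},
    {"wx": 0, "wy": 0, "wz": 0, "x": 0, "y": 0, "z": 0, "hand": 1},
    {"wx": 0, "wy": 0, "wz": 0, "x": 0, "y": 0, "z": 0, "hand": 1}
  ]
}}

```text
time: 3.95
tcp_pos: [478.0, 265.9, 134.2]
eef_rot: [2.451, 1.962, 0.009]
wrist_force: [0.3, -0.1, -1.2]
opening: 0.253
```

Run:
```python
from h import *
togo([476.4,265.6,128],-17.8)
```

```text
t 3.95 tcp [478.  265.9 134.2] F [ 0.3 -0.1 -1.2] open 0.25
yaw y -12.660646043205352 tool z [ 0.0058  0.0021 -1.    ] go [-0.6 -1.5  6.2]
turn [ 0.0051 -0.0035  0.0897]
```

Call:
{"method": "move_arm", "body": {
  "rows": [
    {"wx": 0, "wy": 0, "wz": 0, "x": 0, "y": 0, "z": -6, "hand": 1},
    {"wx": 0, "wy": 0, "wz": 0, "x": 0, "y": 0, "z": -12, "hand": 1},
    {"wx": 0, "wy": 0, "wz": 0, "x": 0, "y": 0, "z": -16, "hand": 1},
    {"wx": 0, "wy": 0, "wz": 0, "x": 0, "y": 0, "z": -16, "hand": 1},
    {"wx": 0, "wy": 0, "wz": 0, "x": 0, "y": 0, "z": -16, "hand": 1}
  ]
}}

```text
time: 4.37
tcp_pos: [475.7, 264.7, 199.9]
eef_rot: [-2.453, -1.963, 0.005]
wrist_force: [0.7, 0.1, -1.2]
opening: 0.247
```

Call:
{"method": "move_arm", "body": {
  "rows": [
    {"wx": 0, "wy": 0, "wz": 0, "x": 0, "y": 0, "z": -16, "hand": 1},
    {"wx": 0, "wy": 0, "wz": 0, "x": 0, "y": 0, "z": -10, "hand": 1},
    {"wx": 0, "wy": 0, "wz": 0, "x": 0, "y": 0, "z": -4, "hand": 1},
    {"wx": 0, "wy": 0, "wz": 0, "x": 0, "y": 0, "z": 0, "hand": 1},
    {"wx": 0, "wy": 0, "wz": 0, "x": 0, "y": 0, "z": 0, "hand": 1}
  ]
}}

```text
time: 4.78
tcp_pos: [477.1, 265.4, 240.2]
eef_rot: [2.451, 1.961, 0.011]
wrist_force: [-1.3, -0.4, -2.1]
opening: 0.249
```

Run:
```python
from h import *
togo([472,37.5,210],-17.8)
m=camera_model('side');p,d=read_camera('side');cv2.imwrite('pics/s1.png',p[:,:,::-1])
togo([472,37.5,210],-17.8)
cv2.imwrite('pics/s1c.png',cv2.resize(p[200:400,190:410,::-1],None,fx=3,fy=3,interpolation=cv2.INTER_CUBIC))
```

```text
t 4.78 tcp [477.1 265.4 240.2] F [-1.3 -0.4 -2.1] open 0.25
yaw y -12.662483336258653 tool z [ 0.007   0.0026 -1.    ] go [-223.6   44.8   29.6]
turn [ 0.0061 -0.0044  0.0897]
t 4.83 tcp [477.  265.4 239.9] F [ 0.5  0.5 -1.9] open 0.25
yaw y -12.66262190887385 tool z [ 0.0067  0.0025 -1.    ] go [-223.6   44.9   29.4]
turn [ 0.0058 -0.0041  0.0897]
```

View pics/s1c.png

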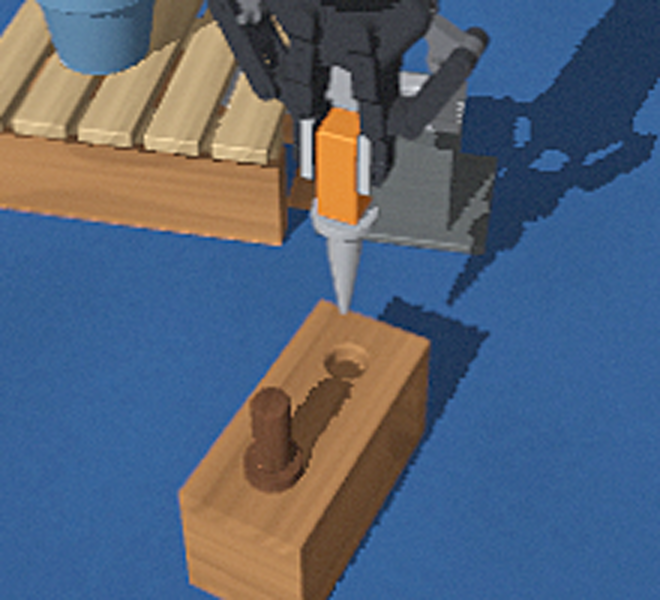

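The picture shows the pin gripped upright, with its tip at crop (343,312), clear of the stand's empty hole; the dibber is untouched. Next I go near the strap.

Call:
{"method": "move_arm", "body": {
  "rows": [
    {"wx": 0.006, "wy": -0.004, "wz": 0, "x": -15, "y": 2, "z": -3, "hand": 1},
    {"wx": 0, "wy": 0, "wz": 0, "x": -30, "y": 5, "z": 0, "hand": 1},
    {"wx": 0, "wy": 0, "wz": 0, "x": -34, "y": 5, "z": 0, "hand": 1},
    {"wx": 0, "wy": 0, "wz": 0, "x": -34, "y": 5, "z": 0, "hand": 1},
    {"wx": 0, "wy": 0, "wz": 0, "x": -34, "y": 5, "z": 0, "hand": 1}
  ]
}}

```text
time: 5.25
tcp_pos: [463.6, 115.1, 236.8]
eef_rot: [-2.438, -1.973, 0.016]
wrist_force: [0.4, -0.6, -0.7]
opening: 0.251
```

Call:
{"method": "move_arm", "body": {
  "rows": [
    {"wx": 0, "wy": 0, "wz": 0, "x": -34, "y": 6, "z": 0, "hand": 1},
    {"wx": 0, "wy": 0, "wz": 0, "x": -34, "y": 6, "z": 0, "hand": 1},
    {"wx": 0, "wy": 0, "wz": 0, "x": -25, "y": 5, "z": 0, "hand": 1},
    {"wx": 0, "wy": 0, "wz": 0, "x": -12, "y": 2, "z": 0, "hand": 1},
    {"wx": 0, "wy": 0, "wz": 0, "x": 0, "y": 0, "z": 0, "hand": 1}
  ]
}}

```text
time: 5.67
tcp_pos: [454.8, -5.5, 232.4]
eef_rot: [-2.443, -1.961, 0.033]
wrist_force: [0.0, -0.6, -1.3]
opening: 0.251
```

Run:
```python
from h import *
togo([460,-13,240],-12.7)
m=camera_model('wrist');p,d=read_camera('wrist');cv2.imwrite('pics/w3.png',p[:,:,::-1]);np.save('pics/w3.npy',d);np.savez('pics/w3m.npz',**m)
togo([460,-13,240],-12.7)
print(proj(m,[[471,36.4,94]]))
```

```text
t 5.67 tcp [454.8  -5.5 232.4] F [ 0.  -0.6 -1.3] open 0.25
yaw y -12.501430655673342 tool z [-0.0214 -0.0066 -0.9997] go [-6.3  6.6 -7.6]
turn [-0.0194  0.0111  0.0036]
t 5.72 tcp [454.8  -4.5 232.3] F [-0.5 -0.2 -0.8] open 0.25
yaw y -12.477814185139511 tool z [-0.0216 -0.0061 -0.9997] go [-7.2  6.7 -7.7]
turn [-0.0198  0.0107  0.004 ]
[[331.52067117 141.00627926]]
```

View pics/w3.png

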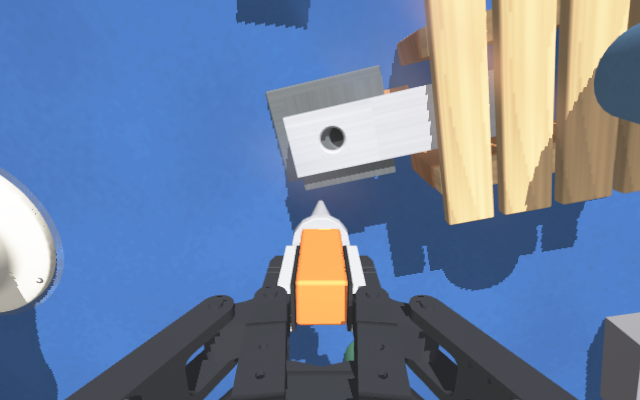

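Wrist view: strap hole at about (332,138), pin tip at about (320,202). Now a zoom on the hole for its centre and the crescent.

Run:
```python
from h import *
m=dict(np.load('pics/w3m.npz'));m={k:(v if v.ndim else float(v)) for k,v in m.items()};p=cv2.imread('pics/w3.png')
g=p.max(2)
k=np.zeros_like(g);k[122:155,315:350]=(g[122:155,315:350]<150);c=max(cv2.findContours(k,0,1)[0],key=cv2.contourArea);e=cv2.fitEllipse(c);print(e)
hp=cast(m,[e[0]],94);print('hole',hp)
bx=[[284,117],[297.5,178.5],[430,85],[433,150]];print(cast(m,bx,94).round(1).tolist())
tip=[[320.3,203]]
for z in (110,115,120): print('tip',z,cast(m,tip,z))
cv2.imwrite('pics/w3c.png',cv2.resize(p[115:215,290:370],None,fx=6,fy=6,interpolation=cv2.INTER_NEAREST))
```

```text
((332.22344970703125, 136.69056701660156), (21.08164405822754, 22.89544105529785), 91.84107208251953)
hole [[472.26580743  39.67025986  94.        ]]
[[438.1, 63.0, 94.0], [436.4, 11.6, 94.0], [552.7, 61.7, 94.0], [550.0, 11.6, 94.0]]
tip 110 [[452.06985443  -8.32375422 110.        ]]
tip 115 [[452.57078938  -6.55922349 115.        ]]
tip 120 [[453.07172434  -4.79469276 120.        ]]
```

View pics/w3c.png

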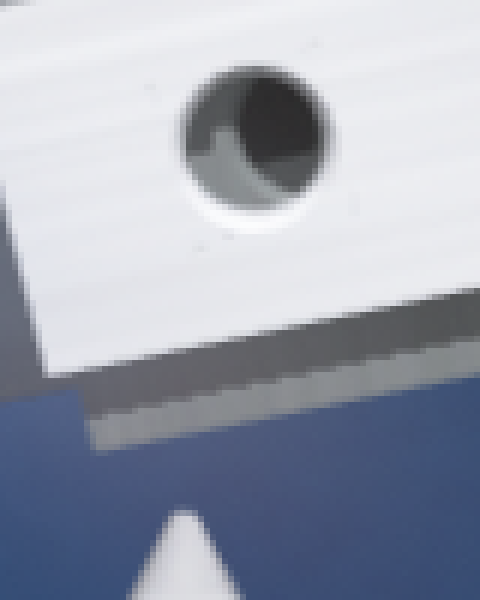

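The dark bracket hole shows to the right in the hole, i.e. offset towards the boards (+x). Outer mouth centre is about (332,140) → (472,37), consistent with the top view. I'll enter with the tip about 4.5 mm to +x of the strap hole's centre.

Call:
{"method": "move_arm", "body": {
  "rows": [
    {"wx": -0.02, "wy": 0.011, "wz": 0, "x": 10, "y": 3, "z": -2, "hand": 1},
    {"wx": 0, "wy": 0, "wz": 0, "x": 15, "y": 4, "z": 0, "hand": 1},
    {"wx": 0, "wy": 0, "wz": 0, "x": 12, "y": 4, "z": 0, "hand": 1},
    {"wx": 0, "wy": 0, "wz": 0, "x": 6, "y": 2, "z": 0, "hand": 1},
    {"wx": 0, "wy": 0, "wz": 0, "x": 0, "y": 0, "z": 0, "hand": 1}
  ]
}}

```text
time: 6.13
tcp_pos: [477.3, 40.5, 232.9]
eef_rot: [-2.446, -1.967, -0.007]
wrist_force: [-0.3, 0.1, -1.0]
opening: 0.254
```

Run:
```python
from h import *
togo([476.5,37,222],-12.7)
```

```text
t 6.13 tcp [477.3  40.5 232.9] F [-0.3  0.1 -1. ] open 0.25
yaw y -12.387511245549927 tool z [ 0.0018  0.0047 -1.    ] go [-3.7 -0.1 10.9]
turn [ 0.0008 -0.005   0.0055]
```

Call:
{"method": "move_arm", "body": {
  "rows": [
    {"wx": 0, "wy": -0.005, "wz": 0, "x": -3.5, "y": 0, "z": 4, "hand": 1},
    {"wx": 0, "wy": 0, "wz": 0, "x": 0, "y": 0, "z": 5, "hand": 1},
    {"wx": 0, "wy": 0, "wz": 0, "x": 0, "y": 0, "z": 2, "hand": 1},
    {"wx": 0, "wy": 0, "wz": 0, "x": 0, "y": 0, "z": 0, "hand": 1},
    {"wx": 0, "wy": 0, "wz": 0, "x": 0, "y": 0, "z": 0, "hand": 1}
  ]
}}

```text
time: 6.55
tcp_pos: [475.7, 38.3, 219.9]
eef_rot: [2.444, 1.973, -0.002]
wrist_force: [-0.3, -0.9, -1.3]
opening: 0.251
```

Run:
```python
from h import *
togo([476.5,37,222],-12.7)
ms=camera_model('side');ps,_=read_camera('side')
mw=camera_model('wrist');pw,_=read_camera('wrist')
togo([476.5,37,222],-12.7)
print('hole px side',proj(ms,[[472,37,94],[476.5,37,100]]),'wrist',proj(mw,[[472,37,94],[476.5,37,100]]))
a=cv2.resize(ps[200:275,270:370,::-1],(600,450),interpolation=cv2.INTER_CUBIC)
cv2.imwrite('pics/s2.png',a);cv2.imwrite('pics/w4.png',pw[:,:,::-1])
```

```text
t 6.55 tcp [475.7  38.3 219.9] F [-0.3 -0.9 -1.3] open 0.25
yaw y -12.165880001768643 tool z [-6.e-04 -8.e-04 -1.e+00] go [-1.1  1.1 -2.1]
turn [-0.0004  0.0009  0.0093]
t 6.65 tcp [475.8  38.3 220.1] F [ 0.7  0.4 -1.4] open 0.25
yaw y -12.174994466206243 tool z [-3.e-04 -8.e-04 -1.e+00] go [-1.1  0.9 -1.9]
turn [-0.0001  0.0008  0.0092]
hole px side [[326.26471662 231.88346225]
 [324.19525256 229.32721083]] wrist [[315.88035337 201.50033636]
 [321.2203512  202.84493125]]
```

View pics/s2.png

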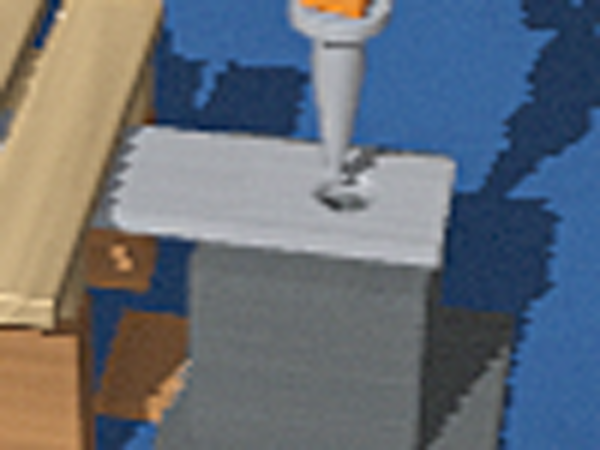

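Side view: the tip is just above the hole, a little toward the boards (tip crop (338,172), hole (342,195)). I check the x-offset in the wrist view.

Run:
```python
import cv2
p=cv2.imread('pics/w4.png');cv2.imwrite('pics/w4c.png',cv2.resize(p[160:260,270:390],None,fx=5,fy=5,interpolation=cv2.INTER_CUBIC))
```

```text
(no output)
```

View pics/w4c.png

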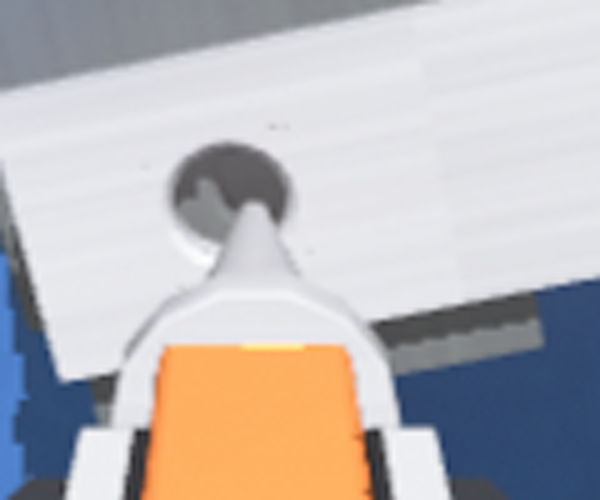

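The wrist crop confirms it: hole centre at crop (230,207), tip at (255,203), about 4 mm to +x. A small y correction, then descend.

Call:
{"method": "move_arm", "body": {
  "rows": [
    {"wx": 0, "wy": 0, "wz": 0, "x": -1, "y": 0.8, "z": 2, "hand": 1},
    {"wx": 0, "wy": 0, "wz": 0, "x": 0, "y": 0, "z": 4, "hand": 1},
    {"wx": 0, "wy": 0, "wz": 0, "x": 0, "y": 0, "z": 4, "hand": 1},
    {"wx": 0, "wy": 0, "wz": 0, "x": 0, "y": 0, "z": 2, "hand": 1},
    {"wx": 0, "wy": 0, "wz": 0, "x": 0, "y": 0, "z": 0, "hand": 1}
  ]
}}

```text
time: 7.07
tcp_pos: [476.7, 36.3, 207.5]
eef_rot: [2.445, 1.971, 0.0]
wrist_force: [0.9, 1.7, -1.4]
opening: 0.253
```

Run:
```python
from h import *
togo([476.5,37,190],-12.7)
```

```text
t 7.07 tcp [476.7  36.3 207.5] F [ 0.9  1.7 -1.4] open 0.25
yaw y -12.250665158887017 tool z [ 1.e-03 -8.e-04 -1.e+00] go [ 0.6 -0.3 17.5]
turn [0.0012 0.0006 0.0078]
```

Call:
{"method": "move_arm", "body": {
  "rows": [
    {"wx": 0, "wy": 0, "wz": 0, "x": 0.5, "y": 0, "z": 2, "hand": 1},
    {"wx": 0, "wy": 0, "wz": 0, "x": 0, "y": 0, "z": 3, "hand": 1},
    {"wx": 0, "wy": 0, "wz": 0, "x": 0, "y": 0, "z": 3, "hand": 1},
    {"wx": 0, "wy": 0, "wz": 0, "x": 0, "y": 0, "z": 2, "hand": 1},
    {"wx": 0, "wy": 0, "wz": 0, "x": 0, "y": 0, "z": 0, "hand": 1}
  ]
}}

```text
time: 7.48
tcp_pos: [476.4, 37.1, 196.3]
eef_rot: [2.445, 1.972, -0.0]
wrist_force: [-0.6, 0.0, -1.0]
opening: 0.251
```

Call:
{"method": "move_arm", "body": {
  "rows": [
    {"wx": 0, "wy": 0, "wz": 0, "x": 0, "y": 0, "z": 2, "hand": 1},
    {"wx": 0, "wy": 0, "wz": 0, "x": 0, "y": 0, "z": 2, "hand": 1},
    {"wx": 0, "wy": 0, "wz": 0, "x": 0, "y": 0, "z": 2, "hand": 1},
    {"wx": 0, "wy": 0, "wz": 0, "x": 0, "y": 0, "z": 1, "hand": 1},
    {"wx": 0, "wy": 0, "wz": 0, "x": 0, "y": 0, "z": 0, "hand": 1}
  ]
}}

```text
time: 7.9
tcp_pos: [475.7, 37.5, 189.0]
eef_rot: [-2.444, -1.972, 0.002]
wrist_force: [-1.5, 0.0, 0.1]
opening: 0.252
```

Run:
```python
from h import *
togo([476.5,37,190],-12.7)
```

```text
t 7.9 tcp [475.7  37.5 189. ] F [-1.5  0.   0.1] open 0.25
yaw y -12.209427741333098 tool z [-1.6e-03  3.0e-04 -1.0e+00] go [-0.3  0.9 -1. ]
turn [-0.0016  0.      0.0086]
```

Call:
{"method": "move_arm", "body": {
  "rows": [
    {"wx": 0, "wy": 0, "wz": 0, "x": 0, "y": 0, "z": 1.5, "hand": 1},
    {"wx": 0, "wy": 0, "wz": 0, "x": 0, "y": 0, "z": 1.5, "hand": 1},
    {"wx": 0, "wy": 0, "wz": 0, "x": 0, "y": 0, "z": 1.5, "hand": 1},
    {"wx": 0, "wy": 0, "wz": 0, "x": 0, "y": 0, "z": 1.5, "hand": 1},
    {"wx": 0, "wy": 0, "wz": 0, "x": 0, "y": 0, "z": 0, "hand": 1}
  ]
}}

```text
time: 8.32
tcp_pos: [475.1, 37.7, 183.2]
eef_rot: [-2.443, -1.971, 0.002]
wrist_force: [-2.2, 0.4, 0.1]
opening: 0.25
```

Call:
{"method": "move_arm", "body": {
  "rows": [
    {"wx": 0, "wy": 0, "wz": 0, "x": 0, "y": 0, "z": 1.5, "hand": 1},
    {"wx": 0, "wy": 0, "wz": 0, "x": 0, "y": 0, "z": 1.5, "hand": 1},
    {"wx": 0, "wy": 0, "wz": 0, "x": 0, "y": 0, "z": 1.5, "hand": 1},
    {"wx": 0, "wy": 0, "wz": 0, "x": 0, "y": 0, "z": 1.5, "hand": 1},
    {"wx": 0, "wy": 0, "wz": 0, "x": 0, "y": 0, "z": 0, "hand": 1}
  ]
}}

```text
time: 8.73
tcp_pos: [475.2, 38.0, 180.1]
eef_rot: [-2.444, -1.973, -0.002]
wrist_force: [-2.4, -0.1, -1.9]
opening: 0.25
```

Run:
```python
from h import *
togo([480,37,150],-12.7);print(get_state()['wrist_torque'])
```

```text
t 8.73 tcp [475.2  38.  180.1] F [-2.4 -0.1 -1.9] open 0.25
yaw y -12.180215898284649 tool z [ 3.0e-04  1.2e-03 -1.0e+00] go [ 0.   4.9 30.1]
turn [-0.     -0.0013  0.0091]
[ 0.12594437  0.56340389 -0.00429407]
```

Call:
{"method": "move_arm", "body": {
  "rows": [
    {"wx": 0, "wy": 0, "wz": 0, "x": -0.3, "y": 0.2, "z": 2, "hand": 1},
    {"wx": 0, "wy": 0, "wz": 0, "x": -0.3, "y": 0.2, "z": 2, "hand": 1},
    {"wx": 0, "wy": 0, "wz": 0, "x": -0.3, "y": 0.2, "z": 2, "hand": 1},
    {"wx": 0, "wy": 0, "wz": 0, "x": 0, "y": 0.2, "z": 2, "hand": 1},
    {"wx": 0, "wy": 0, "wz": 0, "x": 0, "y": 0.2, "z": 2, "hand": 1}
  ]
}}

```text
time: 9.15
tcp_pos: [476.0, 37.9, 172.9]
eef_rot: [-2.443, -1.974, -0.007]
wrist_force: [-4.1, 1.2, 4.8]
opening: 0.253
```

Run:
```python
from h import *
togo([480,37,150],-12.7);print(get_state()['wrist_torque'])
```

```text
t 9.15 tcp [476.   37.9 172.9] F [-4.1  1.2  4.8] open 0.25
yaw y -12.120688687431073 tool z [ 0.0029  0.0036 -1.    ] go [-0.1  4.  22.9]
turn [ 0.002  -0.0042  0.0101]
[ 0.26805486  1.02296661 -0.02829294]
```

Call:
{"method": "move_arm", "body": {
  "rows": [
    {"wx": 0.002, "wy": -0.004, "wz": 0, "x": 0, "y": 0.4, "z": 2, "hand": 1},
    {"wx": 0, "wy": 0, "wz": 0, "x": 0, "y": 0.4, "z": 2, "hand": 1},
    {"wx": 0, "wy": 0, "wz": 0, "x": 0, "y": 0.4, "z": 2, "hand": 1},
    {"wx": 0, "wy": 0, "wz": 0, "x": 0, "y": 0.4, "z": 2, "hand": 1},
    {"wx": 0, "wy": 0, "wz": 0, "x": 0, "y": 0.4, "z": 2, "hand": 1}
  ]
}}

```text
time: 9.57
tcp_pos: [477.4, 38.3, 164.5]
eef_rot: [-2.442, -1.975, -0.002]
wrist_force: [-4.6, 1.3, 3.6]
opening: 0.252
```

Run:
```python
from h import *
togo([480,37,150],-12.7);print(get_state()['wrist_torque'])
```

```text
t 9.57 tcp [477.4  38.3 164.5] F [-4.6  1.3  3.6] open 0.25
yaw y -12.072022868721792 tool z [-0.      0.0018 -1.    ] go [-0.7  2.8 14.5]
turn [-0.0004 -0.0017  0.011 ]
[0.24370234 0.98819551 0.00934085]
```

Call:
{"method": "move_arm", "body": {
  "rows": [
    {"wx": 0, "wy": -0.001, "wz": 0, "x": 0, "y": 0.4, "z": 2, "hand": 1},
    {"wx": 0, "wy": 0, "wz": 0, "x": 0, "y": 0.4, "z": 2, "hand": 1},
    {"wx": 0, "wy": 0, "wz": 0, "x": 0, "y": 0.4, "z": 2, "hand": 1},
    {"wx": 0, "wy": 0, "wz": 0, "x": 0, "y": 0.4, "z": 2, "hand": 1},
    {"wx": 0, "wy": 0, "wz": 0, "x": 0, "y": 0.4, "z": 2, "hand": 1}
  ]
}}

```text
time: 9.98
tcp_pos: [478.5, 38.3, 153.3]
eef_rot: [-2.44, -1.974, 0.002]
wrist_force: [-5.1, 0.4, 3.3]
opening: 0.257
```

Run:
```python
from h import *
togo([480,37,150],-12.7);print(get_state()['wrist_torque'])
```

```text
t 9.98 tcp [478.5  38.3 153.3] F [-5.1  0.4  3.3] open 0.26
yaw y -12.047770747788588 tool z [-0.003   0.0016 -1.    ] go [-0.9  1.7  3.3]
turn [-0.0033 -0.0009  0.0114]
[0.24479529 1.07911162 0.01706854]
```

Call:
{"method": "move_arm", "body": {
  "rows": [
    {"wx": -0.003, "wy": -0.001, "wz": 0, "x": 0, "y": 0.4, "z": 1.2, "hand": 1},
    {"wx": 0, "wy": 0, "wz": 0, "x": 0, "y": 0.4, "z": 1.2, "hand": 1},
    {"wx": 0, "wy": 0, "wz": 0, "x": 0, "y": 0.4, "z": 1.2, "hand": 1},
    {"wx": 0, "wy": 0, "wz": 0, "x": 0, "y": 0.3, "z": 1.2, "hand": 1},
    {"wx": 0, "wy": 0, "wz": 0, "x": 0, "y": 0.3, "z": 1.2, "hand": 1}
  ]
}}

```text
time: 10.4
tcp_pos: [479.9, 38.3, 147.5]
eef_rot: [-2.441, -1.976, 0.001]
wrist_force: [-5.7, 0.8, 10.2]
opening: 0.252
```

Run:
```python
from h import *
togo([480,37,145],-12.7);print(get_state()['wrist_torque'])
```

```text
t 10.4 tcp [479.9  38.3 147.5] F [-5.7  0.8 10.2] open 0.25
yaw y -12.024408713505064 tool z [-1.2e-03  6.0e-04 -1.0e+00] go [-1.2  0.4  2.5]
turn [-0.0013 -0.0003  0.0118]
[ 0.25085368  1.20988135 -0.03575818]
```

Call:
{"method": "move_arm", "body": {
  "rows": [
    {"wx": -0.001, "wy": 0, "wz": 0, "x": 0, "y": 0.2, "z": 1, "hand": 1},
    {"wx": 0, "wy": 0, "wz": 0, "x": 0, "y": 0.2, "z": 1, "hand": 1},
    {"wx": 0, "wy": 0, "wz": 0, "x": 0, "y": 0.2, "z": 1, "hand": 1},
    {"wx": 0, "wy": 0, "wz": 0, "x": 0, "y": 0.2, "z": 1, "hand": 1},
    {"wx": 0, "wy": 0, "wz": 0, "x": 0, "y": 0.2, "z": 1, "hand": 1}
  ]
}}

```text
time: 10.82
tcp_pos: [480.0, 38.3, 147.5]
eef_rot: [-2.442, -1.976, -0.001]
wrist_force: [-7.8, 0.8, 9.5]
opening: 0.252
```

Run:
```python
from h import *
togo([480,37,145],-12.7);print(get_state()['wrist_torque'])
p,_=read_camera('side')
togo([480,37,145],-12.7)
cv2.imwrite('pics/s3.png',cv2.resize(p[180:280,270:390,::-1],(600,500),interpolation=cv2.INTER_CUBIC))
```

```text
t 10.82 tcp [480.   38.3 147.5] F [-7.8  0.8  9.5] open 0.25
yaw y -12.0189562734704 tool z [ 3.e-04  7.e-04 -1.e+00] go [-1.2  0.3  2.5]
turn [ 0.0002 -0.0007  0.0119]
[ 0.26648616  1.57086658 -0.04275032]
t 10.87 tcp [479.9  38.3 147.5] F [-8.6  1.4  9.6] open 0.25
yaw y -12.0160329832154 tool z [ 3.e-04  6.e-04 -1.e+00] go [-1.2  0.3  2.5]
turn [ 0.0002 -0.0007  0.0119]
```

View pics/s3.png

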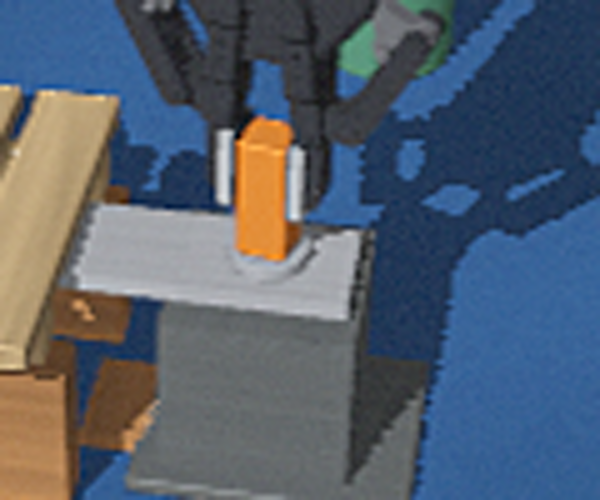

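The collar appears flush on the strap; z has stopped at 147.5 (the grip offset of 54 predicts about 148). One relaxed push to confirm that it is seated rather than jammed, then let go.

Call:
{"method": "move_arm", "body": {
  "rows": [
    {"wx": 0, "wy": 0, "wz": 0, "x": 0, "y": -0.3, "z": 0.5, "hand": 1},
    {"wx": 0, "wy": 0, "wz": 0, "x": 0, "y": -0.3, "z": 1, "hand": 1},
    {"wx": 0, "wy": 0, "wz": 0, "x": 0, "y": 0, "z": 1.3, "hand": 1},
    {"wx": 0, "wy": 0, "wz": 0, "x": 0, "y": 0, "z": 1.3, "hand": 1},
    {"wx": 0, "wy": 0, "wz": 0, "x": 0, "y": 0, "z": 1.3, "hand": 1}
  ]
}}

```text
time: 11.28
tcp_pos: [479.7, 38.3, 147.5]
eef_rot: [2.44, 1.975, 0.006]
wrist_force: [-7.4, 0.2, 10.1]
opening: 0.251
```

Call:
{"method": "move_arm", "body": {
  "rows": [
    {"wx": 0, "wy": 0, "wz": 0, "x": 0, "y": 0, "z": 0, "hand": 1},
    {"wx": 0, "wy": 0, "wz": 0, "x": 0, "y": 0, "z": 0, "hand": 1},
    {"wx": 0, "wy": 0, "wz": 0, "x": 0, "y": 0, "z": 0, "hand": 1},
    {"wx": 0, "wy": 0, "wz": 0, "x": 0, "y": 0, "z": 0, "hand": 1},
    {"wx": 0, "wy": 0, "wz": 0, "x": 0, "y": 0, "z": 0, "hand": 1}
  ]
}}

```text
time: 11.7
tcp_pos: [479.6, 38.3, 147.5]
eef_rot: [2.44, 1.975, 0.006]
wrist_force: [-4.9, 1.1, 4.1]
opening: 0.249
```

Call:
{"method": "move_arm", "body": {
  "rows": [
    {"wx": 0, "wy": 0, "wz": 0, "x": 0, "y": 0, "z": 0, "hand": 0.6},
    {"wx": 0, "wy": 0, "wz": 0, "x": 0, "y": 0, "z": 0, "hand": 0.4},
    {"wx": 0, "wy": 0, "wz": 0, "x": 0, "y": 0, "z": 0, "hand": 0.3},
    {"wx": 0, "wy": 0, "wz": 0, "x": 0, "y": 0, "z": 0, "hand": 0.3},
    {"wx": 0, "wy": 0, "wz": 0, "x": 0, "y": 0, "z": 0, "hand": 0.3}
  ]
}}

```text
time: 12.12
tcp_pos: [481.8, 37.3, 145.8]
eef_rot: [2.437, 1.971, 0.01]
wrist_force: [0.1, 0.4, -0.2]
opening: 0.701
```

Run:
```python
from h import *
togo([480,38,200],-12.7)
```

```text
t 12.12 tcp [481.8  37.3 145.8] F [ 0.1  0.4 -0.2] open 0.7
yaw y -12.075447146395849 tool z [ 0.0096 -0.0017 -1.    ] go [  0.3  -1.4 -54.2]
turn [ 0.0097 -0.0004  0.0109]
```

Released, with no force. Now straight up and clear.

Call:
{"method": "move_arm", "body": {
  "rows": [
    {"wx": 0.009, "wy": 0, "wz": 0, "x": 0, "y": -1.5, "z": -3, "hand": 0.2},
    {"wx": 0, "wy": 0, "wz": 0, "x": 0, "y": 0, "z": -10, "hand": 0.2},
    {"wx": 0, "wy": 0, "wz": 0, "x": 0, "y": 0, "z": -20, "hand": 0.2},
    {"wx": 0, "wy": 0, "wz": 0, "x": 0, "y": 0, "z": -30, "hand": 0.2},
    {"wx": 0, "wy": 0, "wz": 0, "x": 0, "y": 0, "z": -30, "hand": 0.2}
  ]
}}

```text
time: 12.53
tcp_pos: [477.6, 37.4, 235.2]
eef_rot: [-2.436, -1.969, 0.018]
wrist_force: [0.6, -0.3, 0.6]
opening: 0.796
```

Call:
{"method": "move_arm", "body": {
  "rows": [
    {"wx": 0, "wy": 0, "wz": 0, "x": -20, "y": 0, "z": -15, "hand": 0.2},
    {"wx": 0, "wy": 0, "wz": 0, "x": -30, "y": 0, "z": 0, "hand": 0.2},
    {"wx": 0, "wy": 0, "wz": 0, "x": -15, "y": 0, "z": 0, "hand": 0.2},
    {"wx": 0, "wy": 0, "wz": 0, "x": 0, "y": 0, "z": 0, "hand": 0.2},
    {"wx": 0, "wy": 0, "wz": 0, "x": 0, "y": 0, "z": 0, "hand": 0.2}
  ]
}}

```text
time: 12.95
tcp_pos: [466.3, -27.8, 265.8]
eef_rot: [2.438, 1.975, 0.004]
wrist_force: [-0.9, 0.1, -0.1]
opening: 0.799
```

Run:
```python
from h import *
togo([480,38,200],-12.7)
ps,_=read_camera('side');m=camera_model('wrist');pw,_=read_camera('wrist');pt,_=read_camera('top')
cv2.imwrite('pics/top1.png',pt[:,:,::-1])
print('predicted collar wrist px',proj(m,[[480,38,101]]))
a=cv2.resize(ps[180:280,270:390,::-1],(480,400),interpolation=cv2.INTER_CUBIC)
b=pw[:, 160:480,::-1]
cv2.imwrite('pics/fin.png',np.hstack([a,b]))
d=cv2.absdiff(pt[:,:,::-1],cv2.imread('pics/top0.png')).max(2)>60
n,_,st,_=cv2.connectedComponentsWithStats(cv2.morphologyEx(d.astype(np.uint8),2,np.ones((2,2))));print([s.tolist() for s in st[1:] if s[4]>25])
```

```text
t 12.95 tcp [466.3 -27.8 265.8] F [-0.9  0.1 -0.1] open 0.8
yaw y -11.96155566552725 tool z [ 0.0047 -0.0015 -1.    ] go [67.2 -0.6 65.7]
turn [0.0049 0.0004 0.0129]
predicted collar wrist px [[318.679177   111.91606005]]
[[238, 71, 14, 4, 43], [238, 72, 64, 23, 347], [312, 73, 11, 3, 33], [298, 88, 25, 6, 101], [310, 93, 12, 3, 35], [299, 97, 23, 6, 81], [221, 103, 149, 297, 22946], [346, 104, 24, 7, 70], [370, 134, 15, 11, 48], [266, 195, 24, 25, 422], [154, 204, 13, 10, 101], [174, 208, 5, 11, 33], [266, 227, 24, 5, 110], [417, 226, 26, 12, 186], [421, 246, 219, 154, 11419]]
```

View pics/fin.png

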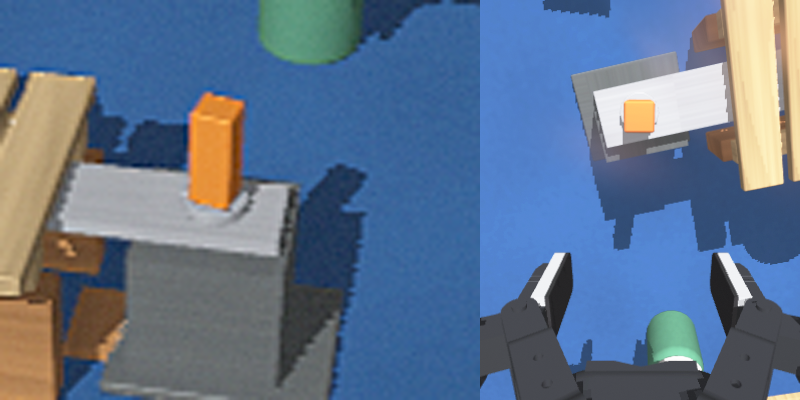

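The pin stands upright with its collar flush on the strap, the gripper is clear, and the strap has shifted over the bracket. Handing in.

```bash
python3 -c "
from rig import *
finish_job()"
```

```text
the job is handed in; nothing more can be done
```

The pin is seated through both holes with its collar on the strap, and the job is handed in. The arm's clock read about 13 s of the 72 s allowed.

**What I did:** I drew the pin straight up out of the stand. A wrist picture showed the bracket's hole lying toward the boards, so I put the tip in about 4 mm off the strap hole's centre on that side. I then worked it down in 1–2 mm steps, letting it follow the holes with a slight lead in +x. I released it and backed the gripper off.

**What the last checks showed:**
- **Seating:** the tool stopped at z = 147.5 mm and did not move under a further push. I expected about 148 mm from the height at which I gripped it. The last pictures show the pin upright with its collar on the strap.
- **Shelf shift:** the pin ended about 8 mm in +x of the strap hole's starting point, so the shelf has moved by roughly that much. I did not measure the strap hole again.
- **Forces:** wrist force readings, taken at the end of each move, stayed under about 13 N. The force was near zero once the gripper let go.
- **Bystanders:** I saw no sign that anything was disturbed. I did compare top views from before and after, but I did not fully interpret the result. It changed around the tin (pixels near (417,226)), which I took for the arm and its shadow, and I did not check the tin's position separately.

The first move calls were refused because the rows lacked some keys. Nothing moved, but it cost one picture.

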